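Seat the specimen holder in the filter tester

ROBOT

A 7-joint arm with a two-finger parallel gripper is mounted at the origin on the work surface. World frame = base frame: x ahead of the robot, y to its left, z up, the work surface at z = 0. Lengths are in m, angles in rad, forces in N, time in s.
With the tool pointing down it reaches from about 0.4 to 0.85 m from the base axis. Payload 6.9 kg.
Tool frame: the origin (TCP) lies midway between the tips of the shut fingers; the grasp point (between the pads) lies 19 mm behind it (ctrl.tcp_to_grasp is the distance from the TCP to the grasp point, in m); z points along the fingers, y is the direction in which the jaws open and shut (so a half turn about z gives the same grasp; the last joint's range is limited). The gripper opens to 85 mm and grips with 20 to 120 N. Pads are 22 mm wide; open, the fingers measure 114 mm over their backs; the gripper's body (76 mm by 85 mm) begins 54 mm behind the grasp point. The pads swing forward as they close: fully open they stand 13 mm farther back than shut.
Start: joints at [1.397, 0.507, -0.238, 1.5, 0.126, 1.149, -0.155], TCP at [0.172, -0.601, 0.231] pointing down, gripper open.
Joint ranges: [-3.08, 3.08], [-0.24, 2.05], [-1.43, 1.35], [0, 2.5], [-1.52, 4.66], [0.17, 1.96], [-2.89, 2.89]. Speed limits (rad/s): [2.39, 2.39, 3.14, 3.14, 3.14, 3.14, 3.14].

INTERFACE

Orientations are given as [roll, pitch, yaw] about the fixed x, y, z axes, in that order (R = Rz(yaw) Ry(pitch) Rx(roll)).
In Python, from station import ctrl gives the robot as it stands.
- The arm moves only by the tool step_arm, never from a script. Its arguments are lists of equal length, an entry for each row: "slide": the shift along the world's x, y, z in cm, a list of three; "roll": the turn about the world's z in rad. A call has 1 to 20 rows; each row shifts and turns the commanded pose from where the row before left it; what a row does not reach is not made up. A row lasts 1/10 s, in which the tool goes at most 50 mm and 8.59 degrees, less where a joint would pass 70% of its speed; a pose out of reach is approached as far as the arm can. A call is refused whole if a number of a shift passes 5 or a number of a turn 0.15, either way. A call with a gripper value outside its range is refused whole. "grip" is the gripper's target within -1 to 1 (shut at 1, half-way at 0, fully open at -1), set as the call begins (left out, the last holds). The fingers move at their own pace and stop on an object; the grip force is fixed at half the most. Time passes only in rows, so rows that do not move let the fingers close. It gives the time, the measured TCP pose, the force and the opening at its end, in the units of the state.
- ctrl.observe(): the state, without advancing time (a new reading comes with each control period).
- ctrl.get_image(name): name is "side" or "top" or "wrist"; returns a dict with "color" (384x512x3 uint8, red, green, blue), "fx", "fy", "cx", "cy" (pixels), "distortion" ([k1, k2, p1, p2, k3] as OpenCV has them; the pictures are not rectified), "extrinsics" (4x4, takes a point from camera to world coordinates). Camera axes: x right, y down, z forward; pixel columns grow to the right and rows downward; lengths in m; the calibration is good to about 2 mm. A picture is of the moment at which its call begins. There is no depth.
- ctrl.close_job(): hands the job in, once; it reports no verdict.
Trained networks look in the newest picture that a camera, given by its name, has taken for a name from the list of things; names that differ only in an ending like _2 or _b are one class to them, and where a whole thing is asked for, a point or a joint stands for the part that bears it (a point fixed in the world has none). Each returns a list of dicts, best first, with "p" (0 to 1); they miss things now and then, are a little off and sometimes report something else, mostly with a low value. They report only what shows in the picture. A call takes as long as a camera call. They do not tell look-alikes from the thing itself.
- ctrl.find_in(camera, name): "uv" ([column, row] in pixels, amid what is visible of it).
The state is a dict: "time": time; "joint_pos": joint angles; "joint_velocities": joint speeds; "joint_efforts": joint torques, N m; "tcp_pos": TCP position; "eef_rot": TCP orientation; "contact_force": force on the tool from outside, world axes, zero at the start; "torque": the same for the moment, N m; "width": finger opening in m.
Only numpy, scipy, OpenCV 4.12 (cv2) and the standard library are available. Lean on these libraries where they do the work, as an engineer would, in place of code of your own. Each camera call takes 0.05 s, during which the arm holds its last target.

TASK

Pick up the long rectangular specimen holder by its upright handle, lay it in the tester's open track with its nose towards the hood, and slide it in under the hood until it is fully home: you will feel it meet a stiff stop, which must be pushed in until it comes up solid, firmly but without ramming it. Let go of the holder there, flat in the track, and leave the round holder where it is.

Things in the scene. Friction and masses are not known exactly. Their poses are not given: they have to be found in the camera images.
- holder_grip (a point): Long specimen holder, loose, 0.25 kg: flat aluminium plate 150 x 70 x 12 mm, round white specimen near its nose, upright black handle near its tail. Handle: 14 mm thick along the holder, 40 mm wide, its top 66 mm above the underside. This point: middle of the handle, 52 mm above the underside, 125 mm from the nose end, 25 mm from the tail. x along the holder to the nose, z up.
- round_holder_grip (a point): Grip point of the other holder, a bystander (loose, 0.25 kg): a round aluminium plate 84 mm across and 12 mm thick with the same kind of handle in its middle. The point lies on the handle, 52 mm above the underside.
- tester: White tester, fixed. Origin: on the bench, middle of the mouth of its low hood; x runs into the hood, z up. Open aluminium track at x -190 to 0 mm: floor 6 mm high, 90 mm wide between rails 16 mm high. Hood x 0 to 120, 32 mm high, passage 90 wide, 20 high; then a housing 240 wide, 150 high. The nose meets the hidden stop 25 to 70 mm inside the mouth, differing each time.
- stop (a joint): How far the hidden stop in the hood is pushed in, m: 0 untouched, 0.012 fully in and solid. It takes about 3 N to move (on top of the 1 to 3 N that slide the holder) and stays where it is pushed; no more than 60 N on it or the tester.
There are look-alikes about, which are no part of the job. Leave any brown, purple or yellow look-alike of the part that bears holder_grip alone.

How it is judged:
By the outcome, as a careful person would: the job done as asked, in the order asked, and still so for the second after the job is handed in, with the robot touching nothing.
It also fails if it takes over 48 s, if anything falls off the work surface, if the arm or the gripper's body presses on something with over 40 N, if the wrist force passes 120 N, or if a joint passes its speed limit or range.

## Working session

There is one attempt and no reset: what is moved stays moved. The work goes in short steps, Python scripts to look and compute and a tool call to move; the robot and the scene stay as the last step left them, time stands still between calls to the robot, and variables do not carry over. Pictures are saved under pics/ and viewed, and the job is handed in when it is done.

Besides the shell and the picture viewer there is one more tool, called after "Emit:" by a JSON object that holds its "name" and its "arguments". step_arm: Moves the arm, as the interface text tells. Its arguments: {"type":"object","properties":{"slide":{"type":"array"},"roll":{"type":"array"},"grip":{"type":"number"}},"required":["slide","roll"]}

```bash
mkdir -p pics; cat > h.py <<'E'
import numpy as np, cv2
from station import ctrl
def grab(n,f):
    im=ctrl.get_image(n); cv2.imwrite('pics/'+f,cv2.cvtColor(im['color'],cv2.COLOR_RGB2BGR)); 
    return im
def ray(im,uv):
    K=np.array([[im['fx'],0,im['cx']],[0,im['fy'],im['cy']],[0,0,1]])
    p=cv2.undistortPoints(np.array([[uv]],float),K,np.array(im['distortion'],float))[0,0]
    T=np.array(im['extrinsics']); return T[:3,3],T[:3,:3]@np.array([p[0],p[1],1])
def atz(im,uv,z):
    o,d=ray(im,uv); return o+d*(z-o[2])/d[2]
def proj(im,P):
    K=np.array([[im['fx'],0,im['cx']],[0,im['fy'],im['cy']],[0,0,1]])
    T=np.linalg.inv(np.array(im['extrinsics']))
    return cv2.projectPoints(np.array(P,float).reshape(-1,1,3),cv2.Rodrigues(T[:3,:3])[0],T[:3,3],K,np.array(im['distortion'],float))[0][:,0]
E
python3 - <<'E'
from h import *
np.set_printoptions(precision=4,suppress=True)
s=ctrl.observe();print(s['time'],s['tcp_pos'],s['eef_rot'],s['contact_force'],s['width'])
for c in ['top','side']:
    im=grab(c,c+'0.png'); print(c,np.array(im['extrinsics']))
    for n in ['holder_grip','round_holder_grip','tester']:
        r=ctrl.find_in(c,n)
        print(n,[(np.round(x['uv'],1),round(x['p'],2),atz(im,x['uv'],0.052)) for x in r])
E
```

```text
0.0 [ 0.1718 -0.6004  0.2304] [-3.1398  0.0001  0.2788] [ 0.4604  0.4414 -0.2437] 0.08558415817582714
top [[ 0.0142 -0.9856  0.1687  0.3703]
 [-0.9998 -0.0113  0.0182 -0.0942]
 [-0.016  -0.1689 -0.9855  0.9788]
 [ 0.      0.      0.      1.    ]]
holder_grip [(array([255.4, 263.8]), 0.94, array([ 0.3423, -0.0703,  0.052 ])), (array([330.3, 287.6]), 0.79, array([ 0.2839, -0.2644,  0.052 ])), (array([288.9, 112.2]), 0.73, array([ 0.7601, -0.1576,  0.052 ])), (array([307.7, 170.7]), 0.63, array([ 0.5922, -0.2082,  0.052 ])), (array([377.6, 182.3]), 0.62, array([ 0.5624, -0.3977,  0.052 ]))]
round_holder_grip [(array([310.9, 222.1]), 0.81, array([ 0.4528, -0.2154,  0.052 ]))]
tester [(array([ 94.4, 185.2]), 0.61, array([0.546 , 0.3785, 0.052 ]))]
side [[-0.761  -0.4891  0.4261  0.1319]
 [-0.6487  0.5686 -0.5059  0.3682]
 [ 0.0052 -0.6615 -0.75    0.7346]
 [ 0.      0.      0.      1.    ]]
holder_grip [(array([262.6, 156.7]), 0.96, array([ 0.5803, -0.1882,  0.052 ])), (array([310.6, 255.4]), 0.77, array([ 0.3271, -0.0336,  0.052 ])), (array([198.6, 142.8]), 0.68, array([ 0.7355, -0.1218,  0.052 ])), (array([386.9, 208.2]), 0.58, array([ 0.2686, -0.2424,  0.052 ])), (array([319.7, 126.2]), 0.56, array([ 0.5407, -0.3769,  0.052 ]))]
round_holder_grip [(array([304.1, 183.9]), 0.83, array([ 0.4504, -0.1813,  0.052 ]))]
tester []
```

View pics/top0.png

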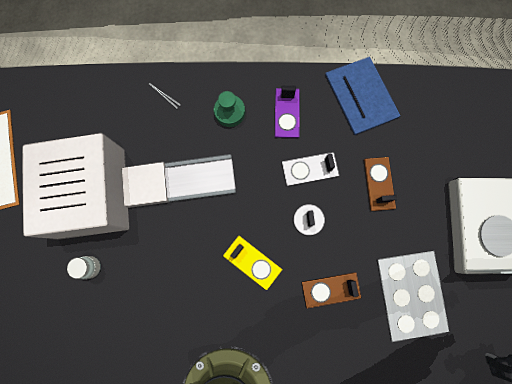

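View pics/side0.png

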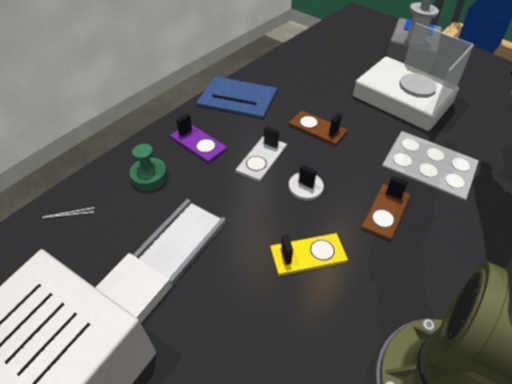

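The top view shows the aluminium holder at about (310,168), with its handle at (328,160) and its nose to the left. The track is at (200,177), with the hood at (145,184). The yellow, purple and two brown ones are the look-alikes. I'll zoom in for accurate corners.

```bash
python3 - <<'E'
import cv2
a=cv2.imread('pics/top0.png')
cv2.imwrite('pics/c1.png',cv2.resize(a[140:200,270:350],None,fx=10,fy=10,interpolation=cv2.INTER_CUBIC))
cv2.imwrite('pics/c2.png',cv2.resize(a[140:220,110:250],None,fx=5.7,fy=5.7,interpolation=cv2.INTER_CUBIC))
a=cv2.imread('pics/side0.png')
cv2.imwrite('pics/c3.png',cv2.resize(a[120:190,220:300],None,fx=8,fy=8,interpolation=cv2.INTER_CUBIC))
cv2.imwrite('pics/c4.png',cv2.resize(a[190:320,90:230],None,fx=4.5,fy=4.5,interpolation=cv2.INTER_CUBIC))
E
```

```text
(no output)
```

View pics/c1.png

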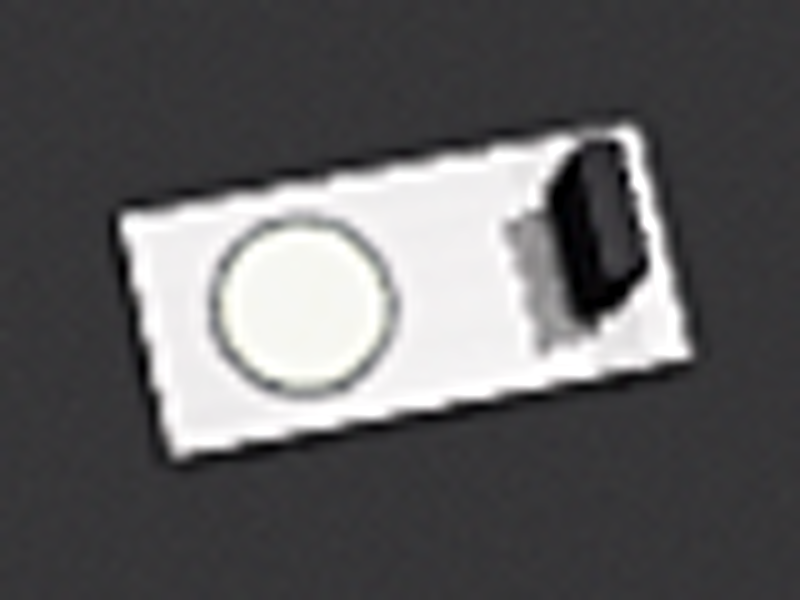

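View pics/c2.png

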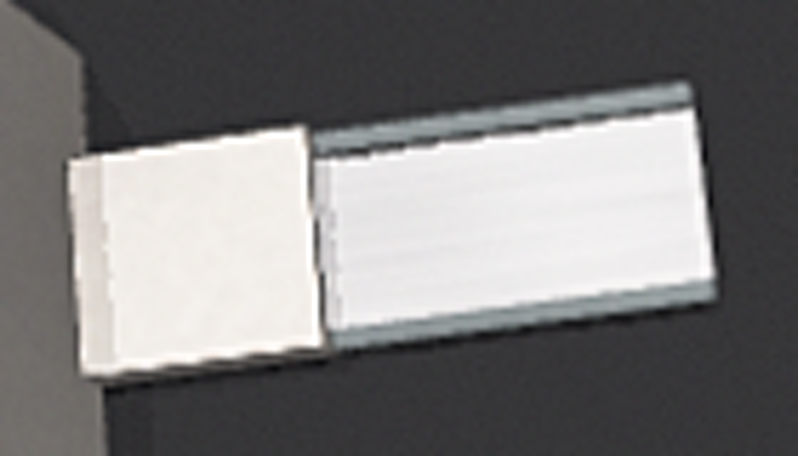

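View pics/c3.png

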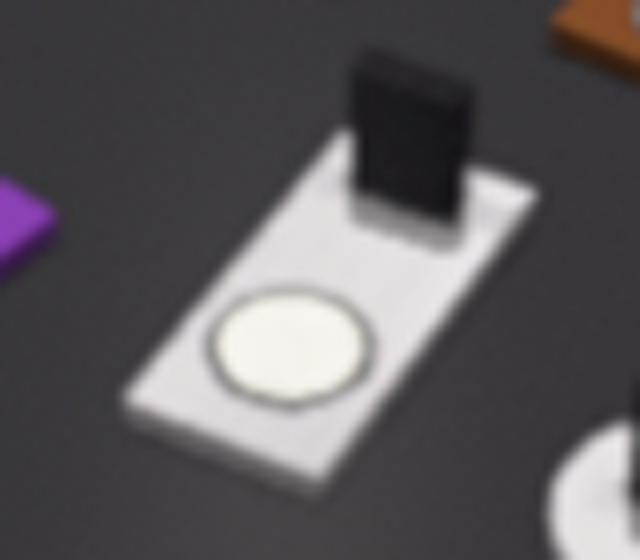

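View pics/c4.png

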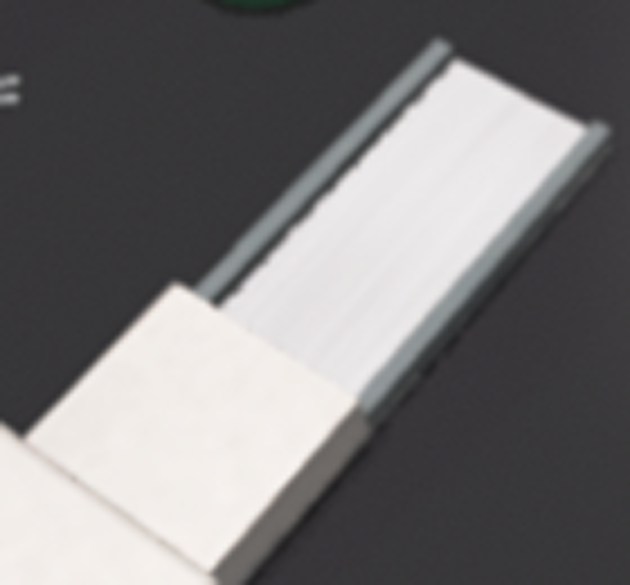

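```bash
cat > fit.py <<'E'
from h import *
from scipy.optimize import least_squares
np.set_printoptions(precision=4,suppress=True)
ims={c:ctrl.get_image(c) for c in ['top','side']}
def px(p,s,o): return (np.array(p,float)+.5)/s-.5+np.array(o)
def fit(obs,g,extra=0):
    def tf(v,P):
        P=np.array(P,float).copy()
        if extra: 
            m=np.abs(P[:,1])>.9; P[m,1]=np.sign(P[m,1])*v[3]
        c,s=np.cos(v[2]),np.sin(v[2]); return P@np.array([[c,-s,0],[s,c,0],[0,0,1]]).T+[v[0],v[1],0]
    def f(v): return np.concatenate([(proj(ims[c],tf(v,[o[0] for o in L]))-np.array([o[1] for o in L])).ravel() for c,L in obs.items()])
    r=least_squares(f,g); print(r.x,'rms',np.sqrt(np.mean(r.fun**2)));print(r.fun.reshape(-1,2).round(2).tolist()); return r.x
m=lambda *a:np.array(a)/1000
t=lambda p:px(p,10,(270,140)); s=lambda p:px(p,8,(220,120))
H={'top':[(m(125-100,35,12),t((172,460))),(m(25,-35,12),t((120,215))),(m(-125,-35,12),t((640,125))),(m(-125,35,12),t((690,355)))],
'side':[(m(25,35,12),s((320,485))),(m(25,-35,12),s((125,395))),(m(-125,-35,12),s((345,130))),(m(-125,35,12),s((540,190)))]}
# frame here: origin 25 mm behind nose
for k in (['top'],['side'],['top','side']):
    v=fit({c:H[c] for c in k},[.57,-.12,1.7])
    print('handle',v[0]-.1*np.cos(v[2]),v[1]-.1*np.sin(v[2]),v[2])
t=lambda p:px(p,5.7,(110,140)); s=lambda p:px(p,4.5,(90,190))
W=1.
T={'top':[(m(-190,45,16),t((712,280))),(m(-190,-45,16),t((692,105))),(np.array([0,-W,.032]),t((305,127))),(np.array([0,W,.032]),t((325,345)))],
'side':[(m(-190,-45,16),s((452,52))),(m(-190,45,16),s((588,130))),(np.array([0,-W,.032]),s((180,283))),(np.array([0,W,.032]),s((368,405)))]}
for k in (['top'],['side'],['top','side']): fit({c:T[c] for c in k},[.55,.25,1.7,.055],1)
E
python3 fit.py
```

```text
[ 0.5988 -0.1712  1.7713] rms 0.2790764573976357
[[-0.05, -0.42], [0.25, 0.33], [-0.35, -0.19], [0.15, 0.29]]
handle 0.6186722188141983 -0.26923667413279506 1.7713406618355931
[ 0.5995 -0.1714  1.7734] rms 0.5122594133303812
[[0.09, -0.6], [-0.11, 0.71], [0.64, -0.5], [-0.61, 0.41]]
handle 0.619633720662789 -0.2693462267012104 1.7733914359300538
[ 0.5991 -0.1712  1.7723] rms 0.42519660385191343
[[-0.04, -0.55], [0.24, 0.22], [-0.38, -0.35], [0.15, 0.12], [0.16, -0.48], [-0.03, 0.81], [0.77, -0.4], [-0.49, 0.53]]
handle 0.6191249505987669 -0.2692186423983315 1.7722562155740929
[0.5641 0.1864 1.7143 0.0549] rms 0.11241491174880192
[[0.14, 0.04], [-0.03, -0.12], [0.11, 0.02], [-0.22, 0.05]]
[0.5633 0.1874 1.7235 0.0566] rms 0.8803860900193738
[[0.05, -0.2], [1.55, -1.28], [-1.02, 0.93], [-0.45, 0.11]]
[0.5637 0.1871 1.7201 0.056 ] rms 0.6818032644731766
[[-0.04, -0.2], [-0.39, -0.32], [-0.26, -0.17], [-0.3, 0.58], [0.34, -0.29], [1.76, -1.29], [-0.7, 0.8], [-0.72, -0.19]]
```

Both views agree. The handle is at (0.619, -0.269) with yaw 1.772. The tester mouth is at (0.564, 0.187) with yaw about 1.716. I'll grip along the holder at tool yaw about 0.20.

Emit:
{"name": "step_arm", "arguments": {"slide": [[2.8,2.0,0],[2.8,2.0,0],[2.8,2.0,0],[2.8,2.0,0],[2.8,2.0,0],[2.8,2.0,0],[2.8,2.1,0],[2.8,2.1,0],[2.8,2.1,0],[2.8,2.1,0],[2.8,2.1,0],[2.8,2.1,-2],[2.8,2.1,-2],[2.8,2.1,-2],[2.8,2.1,-2],[2.7,2.1,-2],[0,0,0],[0,0,0]], "roll": [-0.01,-0.01,-0.01,-0.01,-0.01,-0.01,-0.01,-0.008,0,0,0,0,0,0,0,0,0,0], "grip": -1}}

```text
time: 2.3
tcp_pos: [0.6192, -0.2698, 0.1304]
eef_rot: [-3.141, 0.001, 0.203]
contact_force: [-0.7, -0.2, -0.4]
width: 0.0849
```

```bash
python3 - <<'E'
from h import *
np.set_printoptions(precision=4,suppress=True)
im=grab('wrist','w1.png')
for r in ctrl.find_in('wrist','holder_grip'): print(r['uv'],r['p'],atz(im,r['uv'],.052))
print(proj(im,[[.619,-.269,.066],[.619,-.269,.012]]))
c,s=np.cos(1.772),np.sin(1.772)
h=[[.619+a*c-b*s,-.269+a*s+b*c,z] for a,b,z in [(-.007,-.02,.066),(-.007,.02,.066),(.007,.02,.066),(.007,-.02,.066),(.125,.035,.012),(.125,-.035,.012),(-.025,.035,.012),(-.025,-.035,.012)]]
a=cv2.imread('pics/w1.png')
for p in proj(im,h): 
    print(p)
    cv2.circle(a,tuple(int(round(x)) for x in p),3,(0,0,255),1)
cv2.imwrite('pics/w1b.png',a)
E
```

```text
[393.5, 219.9] 0.97 [ 0.6204 -0.3874  0.052 ]
[16.7, 336.3] 0.78 [ 0.4279 -0.0718  0.052 ]
[203.5, 172.1] 0.65 [ 0.6298 -0.2263  0.052 ]
[[253.8381 201.3509]
 [254.0697 179.6029]]
[263.2742 176.3037]
[262.7709 224.9857]
[244.9393 224.9713]
[244.3669 176.2913]
[126.2997 213.5749]
[115.1811 142.5009]
[279.659 213.7  ]
[281.8508 142.5811]
```

View pics/w1b.png

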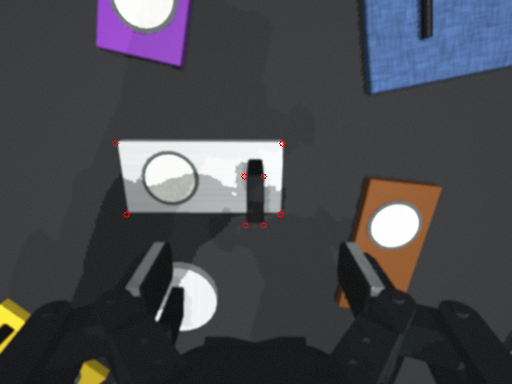

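The projected outline lands on the holder's corners and handle in the wrist view, so I'll descend and grip.

Emit:
{"name": "step_arm", "arguments": {"slide": [[0,0,-1.5],[0,0,-1.5],[0,0,-1.5],[0,0,-1.5],[0,0,-1],[0,0,-1],[0,0,-0.8],[0,0,-0.7],[0,0,0],[0,0,0]], "roll": [0,0,0,0,0,0,0,0,0,0]}}

```text
time: 3.4
tcp_pos: [0.6191, -0.2709, 0.0364]
eef_rot: [3.142, -0.0, 0.201]
contact_force: [0.2, 0.5, -0.5]
width: 0.0857
```

Emit:
{"name": "step_arm", "arguments": {"slide": [[0,0,0],[0,0,0],[0,0,0],[0,0,0],[0,0,0],[0,0,0],[0,0,0],[0,0,0],[0,0,0],[0,0,0]], "roll": [0,0,0,0,0,0,0,0,0,0], "grip": 1}}

```text
time: 4.4
tcp_pos: [0.619, -0.2707, 0.0364]
eef_rot: [-3.141, -0.0, 0.201]
contact_force: [-1.4, 1.1, 3.6]
width: 0.0128
```

Emit:
{"name": "step_arm", "arguments": {"slide": [[0,0,0.5],[0,0,1],[0,0,1.5],[0,0,1.5],[0,0,1.5],[-0.2,2,0],[-0.3,2.8,0],[-0.3,2.9,0],[-0.3,2.9,0],[-0.3,2.9,0],[-0.3,2.9,0],[-0.3,2.9,0],[-0.3,2.9,0],[-0.3,2.9,0],[-0.3,2.8,0],[-0.3,2.0,0],[-0.2,1,0],[0,0,0],[0,0,0],[0,0,0]], "roll": [0,0,0,0,0,0,-0.01,-0.01,-0.01,-0.01,-0.01,-0.007,0,0,0,0,0,0,0,0]}}

```text
time: 6.4
tcp_pos: [0.5851, 0.0363, 0.0963]
eef_rot: [3.141, 0.0, 0.142]
contact_force: [-0.8, -1.7, -2.5]
width: 0.0129
```

```bash
python3 - <<'E'
from h import *
for c in ['top','side','wrist']: grab(c,c+'2.png')
a=cv2.imread('pics/top2.png'); 
cv2.imwrite('pics/t2.png',cv2.resize(a[130:230,120:270],None,fx=5,fy=5,interpolation=cv2.INTER_CUBIC))
E
```

```text
(no output)
```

View pics/t2.png

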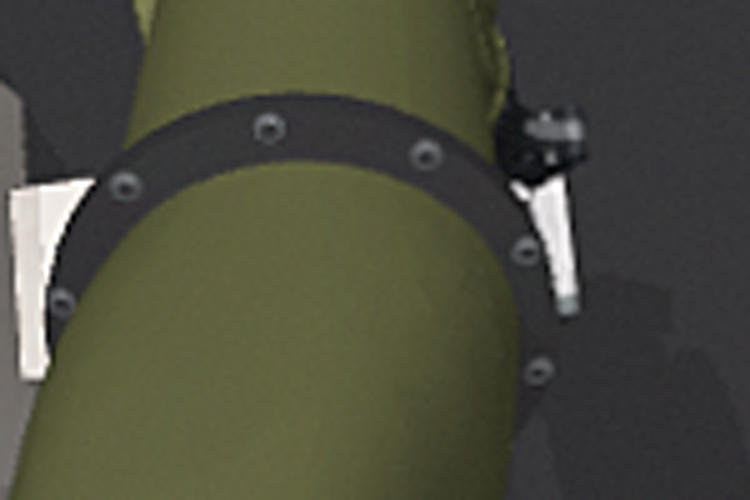

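View pics/side2.png

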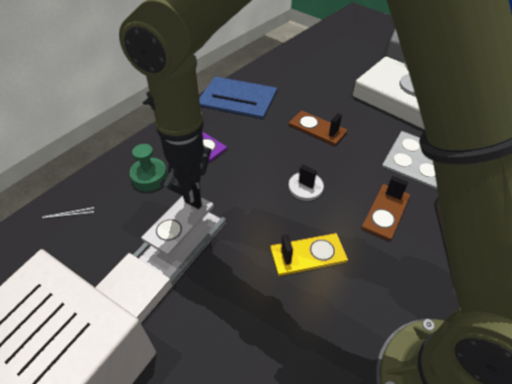

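View pics/wrist2.png

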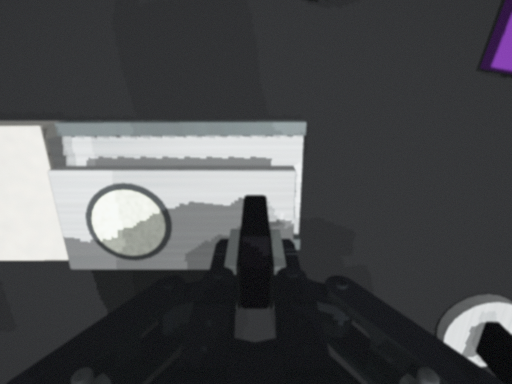

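The holder hangs level and parallel to the track in the wrist view. Its far plate edge is at row 167 and the rail edge at row 135. I'll check the lateral offset and yaw.

```bash
python3 - <<'E'
from h import *
np.set_printoptions(precision=4,suppress=True)
im=ctrl.get_image('wrist')
o=np.array([.564,.187]);y=1.716;ex=np.array([np.cos(y),np.sin(y)]);ey=np.array([-ex[1],ex[0]])
def loc(uv,z):
    p=atz(im,uv,z)[:2]-o; return p@ex,p@ey
zt=ctrl.observe()['tcp_pos'][2]-.036+.012
for n,uv,z in [('nose far',(50,169),zt),('tail far',(295,168),zt),('nose near',(70,269),zt),('rail far inner L',(66,136),.016),('rail far inner R',(303,136),.016),('rail end outer',(306,122),.016),('rail near R inner',(300,238),.016),('hood far',(43,122),.032),('hood near',(69,260),.032)]:
    print(n,np.array(loc(uv,z)))
E
```

```text
nose far [-0.0309 -0.0368]
tail far [-0.1755 -0.0367]
nose near [-0.0281  0.0325]
rail far inner L [-0.008  -0.0471]
rail far inner R [-0.1886 -0.0463]
rail end outer [-0.1903 -0.0568]
rail near R inner [-0.1903  0.0413]
hood far [-0.0044 -0.0595]
hood near [0.001  0.0518]
```

Centred to within a millimetre or two and parallel. Lowering into the track.

Emit:
{"name": "step_arm", "arguments": {"slide": [[0,0,-1.2],[0,0,-1.2],[0,0,-1.2],[0,0,-0.8],[0,0,-0.4],[0,0,-0.2],[0,0,-0.2],[0,0,0],[0,0,0]], "roll": [0,0,0,0,0,0,0,0,0]}}

```text
time: 7.5
tcp_pos: [0.5852, 0.0382, 0.0446]
eef_rot: [3.142, -0.001, 0.144]
contact_force: [-0.2, -0.1, -3.3]
width: 0.0132
```

Emit:
{"name": "step_arm", "arguments": {"slide": [[0,0,-0.1],[0,0,-0.05],[0,0,0],[0,0,0]], "roll": [0,0,0,0]}}

```text
time: 7.9
tcp_pos: [0.585, 0.0381, 0.0428]
eef_rot: [3.142, -0.0, 0.144]
contact_force: [0.2, 0.8, -3.4]
width: 0.0126
```

Emit:
{"name": "step_arm", "arguments": {"slide": [[0,0,-0.05],[0,0,0],[0,0,0]], "roll": [0,0,0]}}

```text
time: 8.2
tcp_pos: [0.585, 0.0381, 0.0424]
eef_rot: [3.142, -0.0, 0.144]
contact_force: [-1.4, -0.2, 0.8]
width: 0.0132
```

Emit:
{"name": "step_arm", "arguments": {"slide": [[0,0,-0.03],[0,0,0],[0,0,0]], "roll": [0,0,0]}}

```text
time: 8.5
tcp_pos: [0.5851, 0.0381, 0.0424]
eef_rot: [3.142, -0.0, 0.144]
contact_force: [-1.5, -0.3, 4.6]
width: 0.0132
```

Emit:
{"name": "step_arm", "arguments": {"slide": [[-0.07,0.5,0.03],[-0.07,0.5,0],[-0.07,0.5,0],[-0.07,0.5,0],[-0.08,0.5,0],[0,0,0]], "roll": [0,0,0,0,0,0]}}

```text
time: 9.1
tcp_pos: [0.5814, 0.0647, 0.0424]
eef_rot: [-3.141, -0.001, 0.145]
contact_force: [-0.3, 0.8, 4.9]
width: 0.0129
```

Emit:
{"name": "step_arm", "arguments": {"slide": [[-0.07,0.5,0],[-0.07,0.5,0],[-0.07,0.5,0],[-0.07,0.5,0],[0,0,0]], "roll": [0,0,0,0,0]}}

```text
time: 9.6
tcp_pos: [0.5784, 0.0846, 0.0424]
eef_rot: [-3.141, -0.0, 0.145]
contact_force: [0.5, -0.1, 5.2]
width: 0.0132
```

Emit:
{"name": "step_arm", "arguments": {"slide": [[-0.04,0.3,0],[-0.04,0.3,0],[-0.05,0.3,0],[0,0,0]], "roll": [0,0,0,0]}}

```text
time: 10.0
tcp_pos: [0.5773, 0.0925, 0.0424]
eef_rot: [-3.141, -0.0, 0.144]
contact_force: [0.7, -2.2, 5.2]
width: 0.0133
```

Emit:
{"name": "step_arm", "arguments": {"slide": [[-0.04,0.3,0],[-0.04,0.3,0],[-0.05,0.3,0],[0,0,0]], "roll": [0,0,0,0]}}

```text
time: 10.4
tcp_pos: [0.576, 0.1015, 0.0424]
eef_rot: [-3.141, -0.0, 0.144]
contact_force: [-0.1, -2.7, 6.0]
width: 0.0131
```

Emit:
{"name": "step_arm", "arguments": {"slide": [[-0.03,0.2,0],[-0.03,0.2,0],[-0.03,0.2,0],[0,0,0]], "roll": [0,0,0,0]}}

```text
time: 10.8
tcp_pos: [0.5751, 0.1072, 0.0424]
eef_rot: [3.142, -0.0, 0.144]
contact_force: [0.3, -3.3, 6.1]
width: 0.0128
```

Emit:
{"name": "step_arm", "arguments": {"slide": [[-0.03,0.2,0],[-0.03,0.2,0],[-0.03,0.2,0],[0,0,0]], "roll": [0,0,0,0]}}

```text
time: 11.2
tcp_pos: [0.5742, 0.1132, 0.0424]
eef_rot: [3.141, -0.0, 0.144]
contact_force: [0.7, -3.4, 5.3]
width: 0.0129
```

Emit:
{"name": "step_arm", "arguments": {"slide": [[-0.03,0.2,0],[-0.03,0.2,0],[-0.03,0.2,0],[0,0,0]], "roll": [0,0,0,0]}}

```text
time: 11.6
tcp_pos: [0.5734, 0.1189, 0.0424]
eef_rot: [3.141, -0.0, 0.144]
contact_force: [-0.4, -3.1, 6.8]
width: 0.0131
```

Emit:
{"name": "step_arm", "arguments": {"slide": [[-0.03,0.2,0],[-0.03,0.2,0],[-0.03,0.2,0],[0,0,0]], "roll": [0,0,0,0]}}

```text
time: 12.0
tcp_pos: [0.5726, 0.1236, 0.0424]
eef_rot: [3.14, 0.0, 0.143]
contact_force: [1.1, -7.6, 5.9]
width: 0.0132
```

Stop met: force jumped to about 7.6 N with the nose roughly 57–60 mm inside. Pushing on in small steps.

Emit:
{"name": "step_arm", "arguments": {"slide": [[-0.03,0.2,0],[-0.03,0.2,0],[-0.03,0.2,0],[0,0,0]], "roll": [0,0,0,0]}}

```text
time: 12.4
tcp_pos: [0.5718, 0.1296, 0.0424]
eef_rot: [3.14, -0.0, 0.143]
contact_force: [1.5, -6.8, 6.9]
width: 0.0131
```

Emit:
{"name": "step_arm", "arguments": {"slide": [[-0.03,0.2,0],[-0.01,0.1,0],[0,0,0]], "roll": [0,0,0]}}

```text
time: 12.7
tcp_pos: [0.5716, 0.1306, 0.0424]
eef_rot: [3.138, 0.0, 0.141]
contact_force: [1.9, -11.0, 7.6]
width: 0.013
```

Emit:
{"name": "step_arm", "arguments": {"slide": [[-0.01,0.1,0],[-0.01,0.1,0],[0,0,0]], "roll": [0,0,0]}}

```text
time: 13.0
tcp_pos: [0.5715, 0.1307, 0.0424]
eef_rot: [3.136, 0.001, 0.14]
contact_force: [2.3, -16.0, 8.9]
width: 0.0129
```

Emit:
{"name": "step_arm", "arguments": {"slide": [[-0.01,0.1,0],[-0.01,0.1,0],[0,0,0]], "roll": [0,0,0]}}

```text
time: 13.3
tcp_pos: [0.5715, 0.1307, 0.0426]
eef_rot: [3.134, 0.001, 0.139]
contact_force: [2.2, -20.8, 10.5]
width: 0.0128
```

Emit:
{"name": "step_arm", "arguments": {"slide": [[-0.01,0.1,0],[-0.01,0.1,0],[0,0,0],[0,0,0]], "roll": [0,0,0,0]}}

```text
time: 13.7
tcp_pos: [0.5714, 0.1308, 0.0427]
eef_rot: [3.132, 0.001, 0.137]
contact_force: [1.2, -24.7, 12.3]
width: 0.0131
```

Emit:
{"name": "step_arm", "arguments": {"slide": [[0.03,-0.3,0],[0.02,-0.2,0],[0,0,0]], "roll": [0,0,0]}}

```text
time: 14.0
tcp_pos: [0.5715, 0.1307, 0.0424]
eef_rot: [3.137, 0.0, 0.14]
contact_force: [2.6, -13.9, 7.4]
width: 0.0133
```

Emit:
{"name": "step_arm", "arguments": {"slide": [[0.03,-0.2,0],[0.03,-0.2,0],[0,0,0],[0,0,0]], "roll": [0,0,0,0]}}

```text
time: 14.4
tcp_pos: [0.5716, 0.1306, 0.0424]
eef_rot: [3.141, 0.0, 0.143]
contact_force: [1.1, -3.4, 6.0]
width: 0.013
```

Emit:
{"name": "step_arm", "arguments": {"slide": [[0,0,0],[0,0,0],[0,0,0],[0,0,0],[0,0,0]], "roll": [0,0,0,0,0], "grip": 0}}

```text
time: 14.9
tcp_pos: [0.5714, 0.1314, 0.0421]
eef_rot: [-3.141, 0.0, 0.144]
contact_force: [-0.2, 0.0, -0.3]
width: 0.043
```

Emit:
{"name": "step_arm", "arguments": {"slide": [[0,0,0.3],[0,0,0.7],[0,0,1],[0,0,1.5],[0,0,2],[0,0,2],[0,0,2],[0,0,2],[0,0,2],[0,0,2],[0,0,0],[0,0,0]], "roll": [0,0,0,0,0,0,0,0,0,0,0,0]}}

```text
time: 16.1
tcp_pos: [0.5717, 0.1311, 0.198]
eef_rot: [-3.141, -0.001, 0.144]
contact_force: [-0.2, 0.6, -0.7]
width: 0.0425
```

```bash
python3 - <<'E'
from h import *
np.set_printoptions(precision=4,suppress=True)
for c in ['side','wrist']: im=grab(c,c+'3.png')
r=ctrl.find_in('wrist','holder_grip'); print([(x['uv'],x['p'],atz(im,x['uv'],.058)) for x in r])
E
```

```text
[([241.1, 154.7], 0.7, array([0.5883, 0.1471, 0.058 ])), ([502.2, 365.7], 0.67, array([ 0.3592, -0.2238,  0.058 ])), ([508.1, 66.1], 0.48, array([ 0.7027, -0.0794,  0.058 ]))]
```

View pics/wrist3.png

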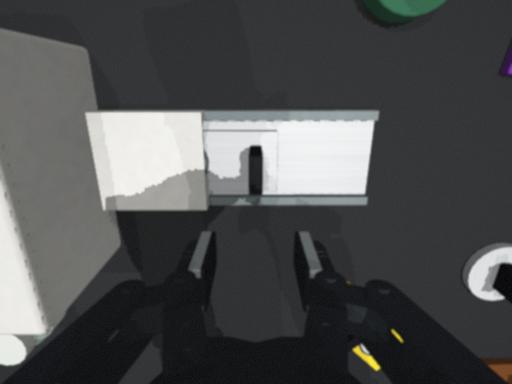

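View pics/side3.png

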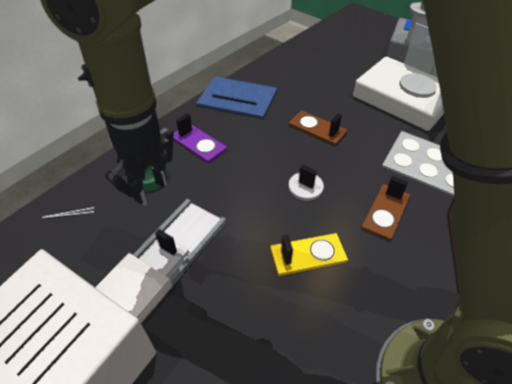

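The wrist view shows the holder flat in the track. The handle is at columns 249–262, the tail edge at column 277 and the hood mouth at column 205. The round holder hasn't moved. I'll check the release against the solid-stop position.

```bash
python3 - <<'E'
from h import *
np.set_printoptions(precision=4,suppress=True)
a=cv2.imread('pics/wrist3.png'); cv2.imwrite('pics/w3c.png',cv2.resize(a[100:215,195:385],None,fx=4.2,fy=4.2,interpolation=cv2.INTER_CUBIC))
im=ctrl.get_image('wrist'); c,s=np.cos(1.715),np.sin(1.715)
for hy in (.1306,):
    P=[[.5715+x*c-y*s,hy+x*s+y*c,z] for x,y,z in [(-.025,.035,.018),(-.025,-.035,.018),(-.007,0,.072),(.007,0,.072)]]
    print(proj(im,P))
E
```

```text
[[276.5156 191.825 ]
 [277.9624 131.8246]
 [262.5455 177.1546]
 [247.9286 177.1784]]
```

View pics/w3c.png

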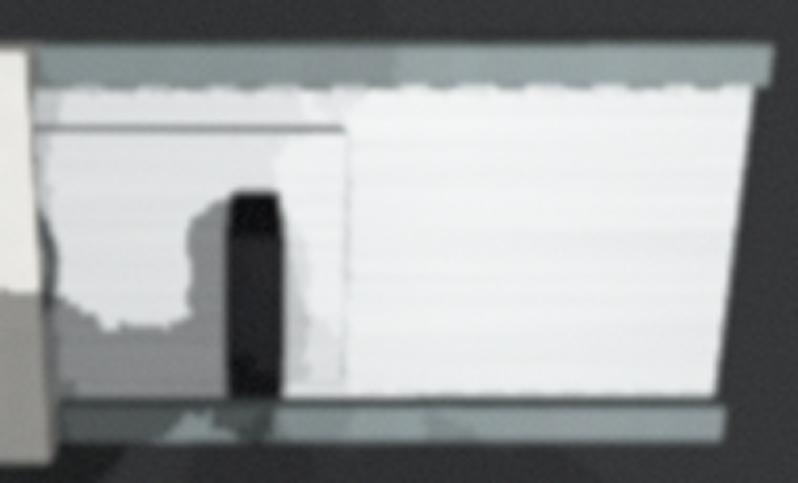

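The tail edge is at column 277.1, against 276.5–278 predicted for the solid-stop position. The holder stayed home on release, so I'm handing in.

```bash
python3 -c "
from station import ctrl
print(ctrl.close_job(), ctrl.observe()['time'])"
```

```text
the job is handed in; nothing more can be done
the job is handed in; nothing more can be done
```

The long holder is home under the hood, released and lying flat in the track. I picked it up by its handle, laid it in the track nose first, slid it in and handed the job in at about 16 s.

- **Stop:** the nose met it with the TCP at about y = 0.119 m. It came up solid at 0.1307 m, about 12 mm on. I pushed to about 25 N there, with no further movement, then eased off to about 3 N before opening the gripper. I can't read the stop joint itself, so "fully in" is inferred from the travel and the force.
- **After release:** the contact force read zero. The tail edge in the wrist picture is within about 1 px of where the solid-stop position puts it. The plate lies between the rails, parallel to the track.
- **Everything else:** the round holder and the look-alikes appear where they were.

One reading differed: the detector's handle position in the last wrist picture was about 2 cm off, but that point is only rough, and the picture itself agreed with the solid-stop position.

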